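# Hold a bracket square in the drilling jig's corner

### The job

Take the aluminium bracket with the upright rib in the middle of its foot, set it on the plywood bed of the corner jig clear of both steel fences, and press it down so that its foot sits level. Then push it into the corner, the long edge of its foot flat against the long fence and its short edge against the short fence, and finish while still holding it there, pressed firmly against both fences and down flat on the bed, ready for drilling. Leave the other things on the bench where they are.

Things in the scene. Friction and masses are not known exactly. Their poses are not given: they have to be found in the camera images.
- bracket_center (a point): Centre (35 mm above the underside) of the loose bare-aluminium bracket, an upside-down T about 0.2 to 0.4 kg. Flat foot 80 mm along its x by 60 mm along its y, 12 mm thick; in the middle an upright rib 60 mm long along x, 14 mm thick across y, its top 70 mm above the underside; x from -30 to +30 mm, y from -7 to +7 mm. z is up. It is the same turned half round about z. It starts upright on the bench.
- bracket: The same bracket; its origin lies at the centre of the underside of its foot, axes as for the centre.
- corner (a point): Inner corner of the jig: where the planes of the inner faces of the two fences meet, at the level of the top of the bed (18 mm above the bench). x points towards the short fence, along the long one; y towards the long fence; z up. The usable bed lies on the -x, -y side and measures 172 mm along x by 132 mm along y. A bracket fully home has its centre at x = -40, y = -30, z = +35 mm here.
- bed: Plywood bed of the jig, 190 x 150 x 10 mm, fixed; origin at the centre of its underside, its top 10 mm above that; axes parallel to those of the corner. The jig is rigid and fixed to the bench, on a steel sole of 210 x 170 mm. Bed and fences are smooth and oiled: the bracket slides on them with friction about 0.2 to 0.3.
- fence_long: Long steel fence on the bed's +y edge, a bar 160 mm long along x, 18 mm thick along y, 20 mm high above the bed; origin at the centre of its underside, at bed level. Its inner face looks to -y. It ends 7 mm short of the inner corner.
- fence_short: Short steel fence on the bed's +x edge, a bar 18 mm thick along x, 110 mm long along y, 20 mm high above the bed; origin at the centre of its underside, at bed level. Its inner face looks to -x. It ends 7 mm short of the inner corner.
- angle: Bystander: loose L-shaped aluminium angle, foot 70 x 50 x 8 mm with an upright wall along one edge, 50 mm high. Origin at the centre of the underside.
- jar: Bystander: glass jar with a steel cap, 60 mm across, 85 mm high; origin at the centre of its underside.
- screwdriver: Bystander: screwdriver lying on the bench, beyond the work; origin under its middle, its length along its x.
Mind the look-alikes: they are no part of the job. What is shaped like the bracket but purple or red is not meant.

How it is judged:
By the outcome, as a careful person would: the job done as asked, in the order asked, and still so for the second after the job is handed in, while the arm keeps its last pose, push and grip.
It also fails if it takes over 48 s, if anything falls off the work surface, if the arm or the gripper's body presses on something with over 40 N, if the wrist force passes 120 N, or if a joint passes its speed limit or range.

### The arm

A 6-joint arm with a two-finger parallel gripper is mounted at the origin on the work surface. World frame = base frame: x ahead of the robot, y to its left, z up, the work surface at z = 0. Lengths are in m, angles in rad, forces in N, time in s.
With the tool pointing down it reaches from about 0.25 to 0.775 m from the base axis. Payload 4 kg.
Tool frame: the origin (TCP) lies at the very end of the fingers, on their centre line; the grasp point (between the pads) lies 19 mm behind it; z points along the fingers, y is the line along which they close (so a half turn about z gives the same grasp; the last joint's range is limited). The gripper opens to 94 mm and grips with 3 to 60 N. Pads are 16 mm wide; open, the fingers measure 119 mm over their backs; the gripper's body (75 mm by 177 mm) begins 78 mm behind the grasp point.
Start: joints at [1.137, 0.087, 1.371, -0, 1.684, -0.103], TCP at [0.179, 0.52, 0.206] pointing down, gripper open.
Joint ranges: [-3.1, 3.1], [-0.76, 2.03], [0.27, 2.55], [-1.08, 4.22], [0.17, 2.65], [-2.57, 2.57]. Speed limits (rad/s): [2.79, 2.79, 3.14, 3.14, 3.14, 3.14].

### API

Orientations are given as [roll, pitch, yaw] about the fixed x, y, z axes, in that order (R = Rz(yaw) Ry(pitch) Rx(roll)).
In Python, from bench import robot, vision gives the robot as it stands.
- The arm moves only by the shell command python3 -m crank 'ROWS'. ROWS is JSON, a list of rows, each a list of 3 entries, a list of its own where there are three numbers: the closure, from 0 (fully open) to 1 (shut), then the shift along the tool's x, y, z in m, then the turn, a rotation vector about the tool's x, y, z in degrees. A call has 1 to 8 rows; each row shifts and turns the commanded pose from where the row before left it, along the tool's axes as they then stand; what a row does not reach is not made up. A row lasts 1/10 s, in which the tool goes at most 50 mm and 8.59 degrees, less where a joint would pass 70% of its speed; a pose out of reach is approached as far as the arm can. A call with a gripper value outside its range is refused whole. The fingers move at their own pace and stop on an object; the grip force is fixed at half the most. Time passes only in rows, so rows that do not move let the fingers close. It gives the time, the measured TCP pose, the force, the opening and the grip force at its end, in the units of the state.
- robot.get_obs(): the state, without advancing time (a new reading comes with each control period).
- vision.snapshot(name): name is "scene" or "top" or "wrist"; returns a dict with "color" (384x512x3 uint8, red, green, blue), "z_map" (384x512 float32, m along the optical axis (not along the pixel's ray), 0 where there is no reading), "fx", "fy", "cx", "cy" (pixels), "R" (3x3) and "t" (3): a world point X has camera coordinates R X + t. Camera axes: x right, y down, z forward; pixel columns grow to the right and rows downward; lengths in m; the calibration is good to about 2 mm. A picture is of the moment at which its call begins.
- robot.close_job(): hands the job in; it is judged then, once.
The state is a dict: "time": time; "joint_positions": joint angles; "qvel": joint speeds; "joint_torque": joint torques, N m; "tool_pos": TCP position; "ee_rot": TCP orientation; "wrist_force": force on the tool from outside, world axes, zero at the start; "wrist_torque": the same for the moment, N m; "width": finger opening in m; "finger_force": force on a finger pad.
Only numpy, scipy, OpenCV 4.12 (cv2) and the standard library are available. Lean on these libraries where they do the work, as an engineer would, in place of code of your own. Each camera call takes 0.05 s, during which the arm holds its last target. There are 200 camera calls.

## Working session

There is one attempt and no reset: what is moved stays moved. The work goes in short steps, Python scripts to look and compute and a shell command to move; the robot and the scene stay as the last step left them, time stands still between calls to the robot, and variables do not carry over. Pictures are saved under pics/ and viewed, at most 10 in all, crops included, and the job is handed in when it is done.

```bash
mkdir -p pics; ls
python3 - <<'E'
from bench import robot, vision
import cv2,pickle
for n in ("scene","top"):
    s=vision.snapshot(n); pickle.dump(s,open(f"pics/{n}0.pkl","wb"))
    cv2.imwrite(f"pics/{n}0.png",cv2.resize(s["color"][:,:,::-1],(800,600)))
    print(n,s["fx"],s["R"],s["t"])
print(robot.get_obs())
E
```

```text
pics
scene 467.14231144599944 [[-0.54093937  0.84099599 -0.01050407]
 [ 0.69287103  0.43851428 -0.57239406]
 [-0.47677493 -0.31690845 -0.8199114 ]] [ 0.23035457 -0.42344103  1.64164669]
top 443.53632210401537 [[ 5.67912256e-03 -9.99606550e-01 -2.74680458e-02]
 [-9.81524832e-01 -3.18739518e-04 -1.91334533e-01]
 [ 1.91250497e-01  2.80471813e-02 -9.81140460e-01]] [0.10298315 0.57559204 0.91755208]
{'time': 0.1, 'joint_positions': array([ 1.13688756e+00,  8.78581948e-02,  1.37209215e+00,  1.28885105e-05,
        1.68360200e+00, -1.03089454e-01]), 'qvel': array([ 0.00064796, -0.00310668, -0.00262617, -0.00124232,  0.00171175,
        0.00020698]), 'joint_torque': array([ 1.81111111e-03, -3.41252339e+01, -3.03301585e+01,  7.18577136e-02,
        3.04229278e-02, -8.74097645e-05]), 'tool_pos': array([0.17843558, 0.51972802, 0.20443931]), 'ee_rot': array([-3.13964469e+00, -2.14406476e-04,  2.81077457e+00]), 'wrist_force': array([ 0.38460814, -0.0388911 ,  0.09932543]), 'wrist_torque': array([-0.01745127, -0.05411426,  0.01186501]), 'finger_force': 0.0, 'width': 0.09421372824338926}
```

View pics/scene0.png

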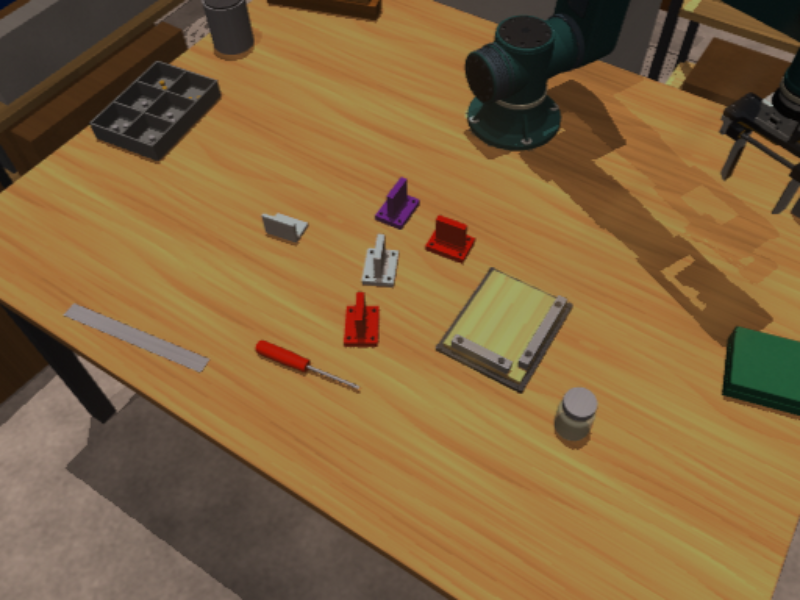

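View pics/top0.png

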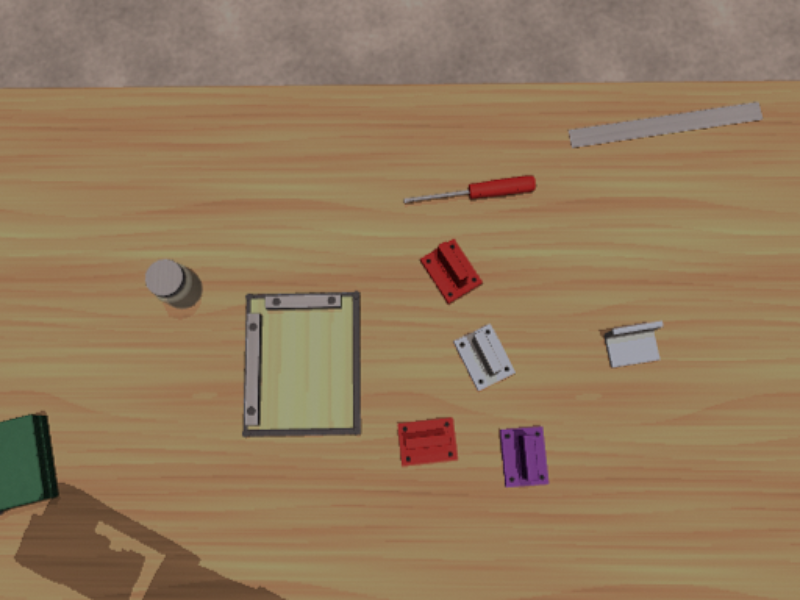

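Top view (800×600): the candidates are the grey T at (484,357), red T's at (451,270) and (428,440), a purple T at (524,456) and the grey angle at (633,345). The grey T with its rib mid-foot is the bracket. The jig is at (302,365), with its long fence on the left (252,370) and its short fence at the top (303,301).

```bash
python3 - <<'E'
import pickle,cv2
s=pickle.load(open("pics/top0.pkl","rb"))
c=s["color"][180:290,150:350,::-1]
cv2.imwrite("pics/crop1.png",cv2.resize(c,None,fx=4,fy=4,interpolation=cv2.INTER_CUBIC))
E
cat > h.py <<'E'
import numpy as np
def px2w(s,u,v,z):
    R,t=np.array(s["R"]),np.array(s["t"])
    d=R.T@np.array([(u-s["cx"])/s["fx"],(v-s["cy"])/s["fy"],1.]); o=-R.T@t
    return o+d*(z-o[2])/d[2]
def cloud(s):
    v,u=np.mgrid[:384,:512]; z=s["z_map"]
    P=np.stack([(u-s["cx"])/s["fx"]*z,(v-s["cy"])/s["fy"]*z,z],-1)
    return (P-np.array(s["t"]))@np.array(s["R"])
E
```

```text
(no output)
```

View pics/crop1.png

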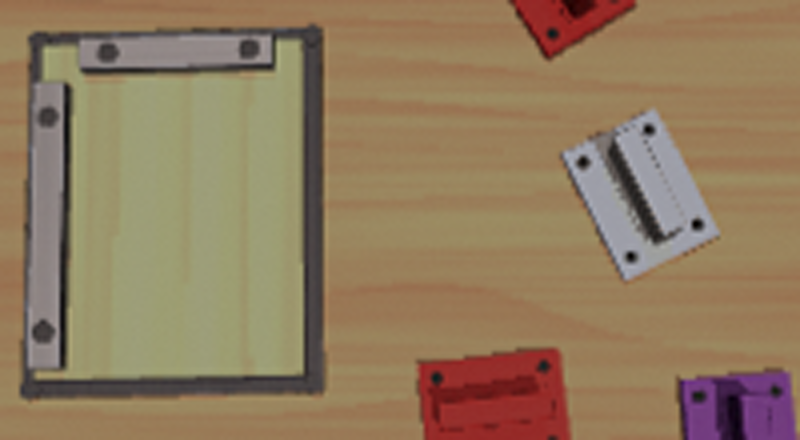

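Run:
```python
import pickle,numpy as np
from h import *
s=pickle.load(open("pics/top0.pkl","rb"))
g=lambda x,y,z:px2w(s,(x+.5)/4-.5+150,(y+.5)/4-.5+180,z)
print("cam",-np.array(s["R"]).T@np.array(s["t"]))
for n,z,L in (("foot",.012,[(563,153),(655,110),(719,236),(627,280)]),("sole",.008,[(30,34),(322,28),(322,393),(22,397)]),
 ("longtop",.038,[(66,84),(64,368)]),("shorttop",.038,[(82,68),(273,66)]),("longbot",.018,[(70,86),(66,368)]),("bed",.018,[(303,40),(303,375),(36,378)])):
    P=np.array([g(x,y,z) for x,y in L]); print(n,P[:,:2].round(4).tolist(),"mean",P.mean(0).round(4))
    d=np.roll(P,-1,0)-P; print("  len",np.linalg.norm(d,axis=1).round(4),"ang",np.degrees(np.arctan2(d[:,1],d[:,0])).round(1))
C=cloud(s)
for z0,z1,nm,u0,u1 in ((.060,.075,"rib",285,335),(.034,.042,"fence",150,235),(.015,.021,"bed",150,235)):
    m=np.zeros((384,512),bool); m[185:282,u0:u1]=1
    if nm=="rib": m[255:]=0; m[:200]=0
    m&=(C[...,2]>z0)&(C[...,2]<z1)
    Q=C[m]; print(nm,len(Q),Q.mean(0).round(4) if len(Q) else "", Q.min(0).round(4),Q.max(0).round(4))
    if nm=="rib":
        w,V=np.linalg.eigh(np.cov(Q[:,:2].T)); print(np.degrees(np.arctan2(V[1,1],V[0,1])),np.sqrt(w*12))
```

```text
cam [0.38889074 0.07739135 1.01320685]
foot [[0.5385, 0.0304], [0.5634, -0.0222], [0.4915, -0.0568], [0.4666, -0.0048]] mean [ 0.515  -0.0133  0.012 ]
  len [0.0582 0.0798 0.0576 0.08  ] ang [ -64.7 -154.3  115.5   26.1]
sole [[0.6088, 0.3403], [0.6123, 0.1695], [0.4034, 0.1659], [0.4003, 0.3345]] mean [0.5062 0.2525 0.008 ]
  len [0.1708 0.2089 0.1687 0.2086] ang [ -88.8 -179.    91.1    1.6]
longtop [[0.5734, 0.3106], [0.4157, 0.3046]] mean [0.4946 0.3076 0.038 ]
  len [0.1579 0.1579] ang [-177.8    2.2]
shorttop [[0.5826, 0.3019], [0.5838, 0.194]] mean [0.5832 0.248  0.038 ]
  len [0.108 0.108] ang [-89.4  90.6]
longbot [[0.5761, 0.313], [0.4162, 0.3081]] mean [0.4961 0.3106 0.018 ]
  len [0.1599 0.1599] ang [-178.2    1.8]
bed [[0.603, 0.1794], [0.4131, 0.1757], [0.4107, 0.3246]] mean [0.4756 0.2266 0.018 ]
  len [0.19  0.149 0.241] ang [-178.9   90.9  -37.1]
rib 194 [ 0.5148 -0.0126  0.0688] [ 0.4868 -0.0317  0.0606] [0.5429 0.0053 0.0727]
-154.0774935619226 [0.01456698 0.06012728]
fence 959 [0.5309 0.2919 0.0374] [0.4148 0.1957 0.034 ] [0.601  0.3289 0.0419]
bed 4035 [0.4987 0.2445 0.0175] [0.4109 0.1768 0.015 ] [0.6027 0.3285 0.021 ]
```

Crop: grey T foot corners at (563,153), (655,110), (719,236) and (627,280). They measure 80×58 mm, so it is the bracket, at (0.515,-0.013) with yaw 26°. The jig corner is at about (0.582,0.311) with yaw 1.3°. First I go above the bracket.

```bash
cat >> h.py <<'E'
from scipy.spatial.transform import Rotation as Ro
def rem(x,y,z,yaw):
    from bench import robot
    o=robot.get_obs(); R=Ro.from_euler("xyz",o["ee_rot"]).as_matrix()
    T=Ro.from_euler("xyz",[np.pi,0,np.radians(yaw)]).as_matrix()
    print("t",round(o["time"],2),"pos",np.round(o["tool_pos"],4),"rpy",np.degrees(o["ee_rot"]).round(2),"F",np.round(o["wrist_force"],1),"w",round(o["width"],4))
    print("shift mm",(1e3*R.T@(np.array([x,y,z])-o["tool_pos"])).round(1),"turn",np.degrees(Ro.from_matrix(R.T@T).as_rotvec()).round(2))
E
python3 -m crank '[[0,[-0.035,-0.028,0],[0,0,0]],[0,[-0.035,-0.028,0],[0,0,0]],[0,[-0.035,-0.028,0],[0,0,0]],[0,[-0.035,-0.028,0],[0,0,0]],[0,[-0.035,-0.028,0],[0,0,0]],[0,[-0.035,-0.028,0],[0,0,0]],[0,[-0.035,-0.028,0],[0,0,0]],[0,[-0.035,-0.028,0],[0,0,0]]]'
python3 -c "
from h import *
rem(.515,-.013,.17,206)"
```

```text
time: 0.9
tool_pos: [0.3711, 0.2157, 0.2051]
ee_rot: [-3.142, -0.0, 2.811]
wrist_force: [0.4, 0.0, -0.5]
width: 0.0941
finger_force: 0.0
t 0.9 pos [0.3711 0.2157 0.2051] rpy [-1.8000e+02 -1.0000e-02  1.6106e+02] F [ 0.4  0.  -0.5] w 0.0941
shift mm [-210.4 -169.6   35.1] turn [ 0.000e+00 -1.000e-02 -4.494e+01]
```

```bash
python3 -m crank '[[0,[-0.035,-0.028,0],[0,0,0]],[0,[-0.035,-0.028,0],[0,0,0]],[0,[-0.035,-0.028,0],[0,0,0]],[0,[-0.035,-0.028,0],[0,0,0]],[0,[-0.035,-0.028,0],[0,0,0]],[0,[-0.035,-0.028,0],[0,0,0]],[0,[0,0,0],[0,0,-7.5]],[0,[0,0,0],[0,0,-7.5]]]' >/dev/null
python3 -m crank '[[0,[0,0,0],[0,0,-7.5]],[0,[0,0,0],[0,0,-7.5]],[0,[0,0,0],[0,0,-7.5]],[0,[0,0,0],[0,0,-7.5]],[0,[0,0,0],[0,0,0]]]' >/dev/null
python3 - <<'E'
from h import *
from bench import vision
import cv2,pickle
rem(.515,-.013,.17,206)
s=vision.snapshot("wrist"); pickle.dump(s,open("pics/w1.pkl","wb"))
cv2.imwrite("pics/w1.png",cv2.resize(s["color"][:,:,::-1],(800,600)))
C=cloud(s); m=(C[...,2]>.064)&(C[...,2]<.076)&(abs(C[...,0]-.515)<.05)&(abs(C[...,1]+.013)<.05)
Q=C[m]; 
import cv2
r=cv2.minAreaRect((Q[:,:2]*1000).astype(np.float32)); print(len(Q),Q.mean(0),r)
E
```

```text
t 2.2 pos [ 0.5145 -0.0097  0.2049] rpy [ 1.7996e+02 -5.0000e-02 -1.5397e+02] F [0.2 0.8 0.6] w 0.094
shift mm [ 1.  -3.3 34.9] turn [ 0.04 -0.05  0.03]
572 [ 0.51336203 -0.01315091  0.07062525] ((514.0369262695312, -12.701187133789062), (58.54286193847656, 13.692071914672852), 25.77652931213379)
```

View pics/w1.png

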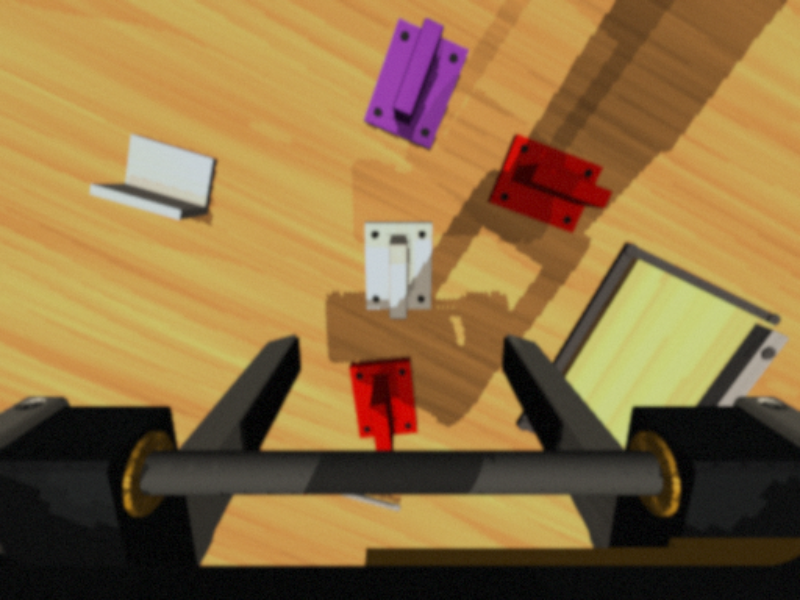

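The wrist view shows the bare-aluminium T at (398,265), its rib in line with the tool. Its centre measures (0.514,-0.013). Now I descend and grip.

```bash
python3 -m crank '[[0,[0,-0.003,0.04],[0,0,0]],[0,[0,0,0.04],[0,0,0]],[0,[0,0,0.04],[0,0,0]],[0,[0,0,0.035],[0,0,0]],[0,[0,0,0.024],[0,0,0]],[0,[0,0,0],[0,0,0]],[1,[0,0,0],[0,0,0]],[1,[0,0,0],[0,0,0]]]'
python3 -m crank '[[1,[0,0,0],[0,0,0]],[1,[0,0,0],[0,0,0]],[1,[0,0,0],[0,0,0]],[1,[0,0,0],[0,0,0]],[1,[0,0,0],[0,0,0]],[1,[0,0,0],[0,0,0]]]'
```

```text
time: 3.05
tool_pos: [0.5177, -0.0126, 0.0285]
ee_rot: [-3.14, 0.003, -2.688]
wrist_force: [0.4, -0.1, 0.3]
width: 0.0815
finger_force: 0.0
time: 3.65
tool_pos: [0.5161, -0.0124, 0.0265]
ee_rot: [3.141, 0.0, -2.687]
wrist_force: [-0.3, -0.0, -0.9]
width: 0.0335
finger_force: 0.0
```

```bash
python3 -m crank '[[1,[0,0,0],[0,0,0]],[1,[0,0,0],[0,0,0]],[1,[0,0,0],[0,0,0]],[1,[0,0,0],[0,0,0]],[1,[0,0,0],[0,0,0]]]'
python3 -m crank '[[1,[0,0,-0.01],[0,0,0]],[1,[0,0,-0.02],[0,0,0]],[1,[0,0,-0.03],[0,0,0]],[1,[0,0,-0.03],[0,0,0]],[1,[0,0,-0.01],[0,0,0]],[1,[0,0,0],[0,0,0]]]'
python3 - <<'E'
from h import *
# target over bed clear of fences: bracket centre at corner-frame (-62,-55)
a=np.radians(1.3);c=np.array([.582,.311]);Rz=np.array([[np.cos(a),-np.sin(a)],[np.sin(a),np.cos(a)]])
p=c+Rz@[-.065,-.055]; print(p, "home",c+Rz@[-.04,-.03])
rem(p[0],p[1],.126,181.3)
E
```

```text
time: 4.15
tool_pos: [0.516, -0.0123, 0.0264]
ee_rot: [3.141, 0.0, -2.687]
wrist_force: [-0.0, 0.6, -0.7]
width: 0.0141
finger_force: 30.0
time: 4.75
tool_pos: [0.5173, -0.0126, 0.1285]
ee_rot: [-3.139, 0.004, -2.687]
wrist_force: [0.4, -0.3, -2.7]
width: 0.0142
finger_force: 30.0
[0.51826453 0.25453948] home [0.54269092 0.28010023]
t 4.75 pos [ 0.5173 -0.0126  0.1285] rpy [-179.86    0.21 -153.95] F [ 0.4 -0.3 -2.7] w 0.0142
shift mm [-118.2  239.6    2.4] turn [-0.09  0.23 24.75]
```

```bash
python3 -m crank '[[1,[-0.008,0.015,0],[0,0,0]],[1,[-0.015,0.03,0],[0,0,0]],[1,[-0.015,0.03,0],[0,0,0]],[1,[-0.015,0.03,0],[0,0,0]],[1,[-0.015,0.03,0],[0,0,0]],[1,[-0.015,0.03,0],[0,0,0]],[1,[-0.015,0.03,0],[0,0,0]],[1,[-0.012,0.026,0],[0,0,0]]]' >/dev/null
python3 -m crank '[[1,[-0.008,0.019,0],[0,0,4.7]],[1,[0,0,0],[0,0,5]],[1,[0,0,0],[0,0,5]],[1,[0,0,0],[0,0,5]],[1,[0,0,0],[0,0,5]],[1,[0,0,0],[0,0,0]],[1,[0,0,0],[0,0,0]]]'
python3 - <<'E'
from h import *
from bench import vision
import cv2,pickle
rem(.5183,.2545,.126,181.3)
s=vision.snapshot("scene"); pickle.dump(s,open("pics/s2.pkl","wb"))
cv2.imwrite("pics/s2.png",cv2.resize(s["color"][150:260,250:400,::-1],None,fx=5,fy=5,interpolation=cv2.INTER_CUBIC))
E
```

```text
time: 6.25
tool_pos: [0.5159, 0.2547, 0.1246]
ee_rot: [-3.141, -0.003, -3.116]
wrist_force: [-0.3, -0.0, -2.3]
width: 0.0135
finger_force: 30.0
t 6.25 pos [0.5159 0.2547 0.1246] rpy [-1.7994e+02 -1.7000e-01 -1.7855e+02] F [-0.3 -0.  -2.3] w 0.0135
shift mm [-2.4 -0.3 -1.4] turn [-0.06 -0.17  0.15]
```

View pics/s2.png

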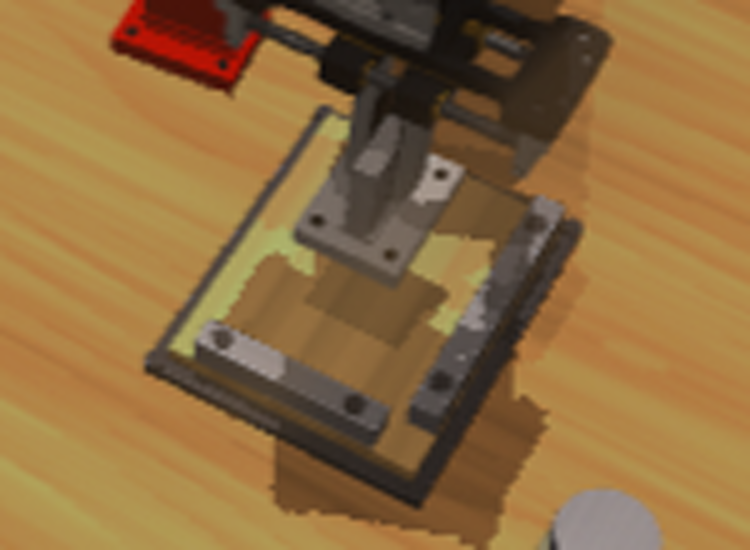

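The bracket is held upright at (380,215) over the bed, clear of both fences. I lower it.

```bash
python3 -m crank '[[1,[0,0,0.02],[0,0,0]],[1,[0,0,0.02],[0,0,0]],[1,[0,0,0.02],[0,0,0]],[1,[0,0,0.012],[0,0,0]],[1,[0,0,0],[0,0,0]],[1,[0,0,0.004],[0,0,0]],[1,[0,0,0.002],[0,0,0]],[1,[0,0,0],[0,0,0]]]'
python3 -m crank '[[1,[0,0,0.002],[0,0,0]],[1,[0,0,0],[0,0,0]]]'
```

```text
time: 7.1
tool_pos: [0.5172, 0.2552, 0.0492]
ee_rot: [3.141, 0.001, -3.118]
wrist_force: [-0.2, 0.3, -1.9]
width: 0.014
finger_force: 30.0
time: 7.3
tool_pos: [0.5168, 0.2551, 0.0467]
ee_rot: [3.141, 0.0, -3.118]
wrist_force: [0.2, 0.2, -2.7]
width: 0.0138
finger_force: 30.0
```

```bash
for i in 1 2 3; do python3 -m crank '[[1,[0,0,0.001],[0,0,0]],[1,[0,0,0],[0,0,0]]]' | egrep 'pos|wrist_force|rot'; done
```

```text
tool_pos: [0.5167, 0.2551, 0.0455]
ee_rot: [3.142, 0.0, -3.118]
wrist_force: [-0.4, 0.1, -2.2]
tool_pos: [0.5167, 0.2551, 0.0445]
ee_rot: [3.142, 0.0, -3.118]
wrist_force: [0.2, 0.8, -1.8]
tool_pos: [0.5168, 0.2551, 0.0444]
ee_rot: [3.141, 0.001, -3.118]
wrist_force: [-1.3, -1.0, 3.5]
```

```bash
for i in 1 2; do python3 -m crank '[[1,[0,0,0.001],[0,0,0]],[1,[0,0,0],[0,0,0]],[1,[0,0,0],[0,0,0]]]' | egrep 'pos|wrist_force|rot'; done
python3 - <<'E'
from h import *
from bench import vision
import cv2,pickle
rem(.5427,.2801,.044,181.3)
s=vision.snapshot("scene"); pickle.dump(s,open("pics/s3.pkl","wb"))
cv2.imwrite("pics/s3.png",cv2.resize(s["color"][170:260,270:390,::-1],None,fx=6,fy=6,interpolation=cv2.INTER_CUBIC))
E
```

```text
tool_pos: [0.5169, 0.2551, 0.0444]
ee_rot: [3.141, 0.001, -3.118]
wrist_force: [-3.2, -2.0, 6.8]
tool_pos: [0.5169, 0.2551, 0.0444]
ee_rot: [3.141, 0.001, -3.118]
wrist_force: [-5.2, -3.0, 11.4]
t 8.5 pos [0.5169 0.2551 0.0444] rpy [ 1.7998e+02  6.0000e-02 -1.7865e+02] F [-5.2 -3.  11.4] w 0.014
shift mm [-26.4  24.4   0.4] turn [0.02 0.06 0.05]
```

View pics/s3.png

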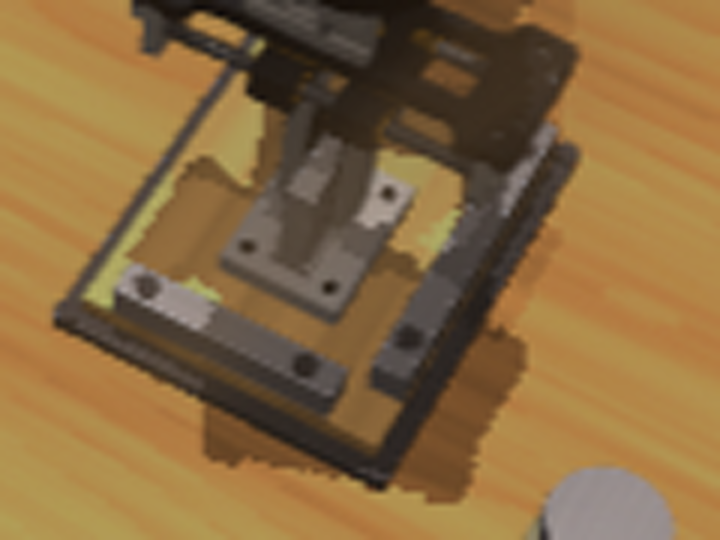

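Pressed with 11 N and level. I press a little more and slide toward the long fence.

```bash
python3 -m crank '[[1,[0,0,0.001],[0,0,0]],[1,[0,0.004,0],[0,0,0]],[1,[0,0.005,0],[0,0,0]],[1,[0,0.005,0],[0,0,0]],[1,[0,0.004,0],[0,0,0]],[1,[0,0.002,0],[0,0,0]],[1,[0,0,0],[0,0,0]]]'
for i in 1 2 3; do python3 -m crank '[[1,[0,0.001,0],[0,0,0]],[1,[0,0.001,0],[0,0,0]],[1,[0,0,0],[0,0,0]]]' | egrep 'pos|wrist_force|rot'; done
```

```text
time: 9.25
tool_pos: [0.5193, 0.2748, 0.0446]
ee_rot: [-3.141, 0.007, -3.118]
wrist_force: [1.1, -3.5, 10.8]
width: 0.0139
finger_force: 30.0
tool_pos: [0.5192, 0.2764, 0.0446]
ee_rot: [-3.141, 0.007, -3.118]
wrist_force: [0.0, -3.3, 11.1]
tool_pos: [0.5192, 0.2784, 0.0446]
ee_rot: [-3.141, 0.007, -3.118]
wrist_force: [0.3, -4.3, 10.2]
tool_pos: [0.5192, 0.2804, 0.0446]
ee_rot: [-3.141, 0.008, -3.118]
wrist_force: [1.6, -4.6, 11.0]
```

```bash
for i in 1 2 3 4; do python3 -m crank '[[1,[0,0.001,0],[0,0,0]],[1,[0,0,0],[0,0,0]]]' | egrep 'pos|wrist_force|rot'; done; python3 -c "
from bench import robot;print(robot.get_obs()['wrist_torque'])"
```

```text
tool_pos: [0.5192, 0.2813, 0.0446]
ee_rot: [-3.141, 0.007, -3.118]
wrist_force: [0.9, -5.1, 11.7]
tool_pos: [0.5192, 0.2814, 0.0446]
ee_rot: [-3.139, 0.007, -3.118]
wrist_force: [-0.1, -6.8, 12.3]
tool_pos: [0.5192, 0.2815, 0.0446]
ee_rot: [-3.137, 0.007, -3.119]
wrist_force: [0.5, -9.4, 13.3]
tool_pos: [0.5192, 0.2815, 0.0447]
ee_rot: [-3.136, 0.007, -3.119]
wrist_force: [-0.0, -10.2, 12.9]
[-1.94578094  0.42251589  0.05446229]
```

Contact with the long fence at y≈0.2814. The tool has rolled about 0.3°, so I correct the tilt and add down force before the x slide.

```bash
python3 -m crank '[[1,[0,0,0.001],[-0.3,0.4,0]],[1,[0,0,0.001],[0,0,0]],[1,[0,0,0],[0,0,0]]]' 
python3 -c "
from h import *
rem(.5427,.2815,.044,181.3)
from bench import robot;print(robot.get_obs()['wrist_torque'])"
```

```text
time: 11.25
tool_pos: [0.5193, 0.2814, 0.0444]
ee_rot: [-3.141, 0.001, -3.119]
wrist_force: [-2.5, -13.1, 19.5]
width: 0.0136
finger_force: 30.0
t 11.25 pos [0.5193 0.2814 0.0444] rpy [-1.7996e+02  3.0000e-02 -1.7871e+02] F [ -2.5 -13.1  19.5] w 0.0136
shift mm [-23.4  -0.5   0.4] turn [-0.04  0.03 -0.01]
[-2.20816384  0.76493702  0.02298892]
```

```bash
python3 -m crank '[[1,[-0.002,0,0],[0,0,0]],[1,[-0.004,0,0],[0,0,0]],[1,[-0.004,0,0],[0,0,0]],[1,[-0.004,0,0],[0,0,0]],[1,[-0.003,0,0],[0,0,0]],[1,[-0.002,0,0],[0,0,0]],[1,[0,0,0],[0,0,0]]]' 
python3 -c "
from h import *
rem(.5427,.2815,.044,181.3)"
for i in 1 2 3 4; do python3 -m crank '[[1,[-0.001,0,0],[0,0,0]],[1,[0,0,0],[0,0,0]]]' | egrep 'pos|wrist_force|rot'; done
```

```text
time: 11.95
tool_pos: [0.535, 0.2818, 0.0445]
ee_rot: [-3.14, -0.006, -3.119]
wrist_force: [-12.3, -13.1, 24.4]
width: 0.014
finger_force: 30.0
t 11.95 pos [0.535  0.2818 0.0445] rpy [-179.92   -0.37 -178.69] F [-12.3 -13.1  24.4] w 0.014
shift mm [-7.7 -0.5  0.5] turn [-0.08 -0.37  0.01]
tool_pos: [0.5357, 0.2818, 0.0446]
ee_rot: [-3.14, -0.007, -3.119]
wrist_force: [-13.1, -13.4, 25.3]
tool_pos: [0.5367, 0.2818, 0.0446]
ee_rot: [-3.14, -0.007, -3.119]
wrist_force: [-13.2, -12.1, 24.9]
tool_pos: [0.5377, 0.2819, 0.0446]
ee_rot: [-3.14, -0.007, -3.119]
wrist_force: [-12.9, -13.4, 25.3]
tool_pos: [0.5387, 0.2819, 0.0446]
ee_rot: [-3.14, -0.007, -3.119]
wrist_force: [-12.6, -13.2, 25.3]
```

```bash
python3 -m crank '[[1,[0,0,-0.001],[0,-0.4,0]],[1,[0,0,0],[0,0,0]]]'
python3 - <<'E'
from h import *
from bench import vision
import cv2,pickle
rem(.5427,.2815,.044,181.3)
s=vision.snapshot("scene"); pickle.dump(s,open("pics/s4.pkl","wb"))
cv2.imwrite("pics/s4.png",cv2.resize(s["color"][180:250,280:380,::-1],None,fx=8,fy=8,interpolation=cv2.INTER_CUBIC))
E
```

```text
time: 12.95
tool_pos: [0.5392, 0.2819, 0.0444]
ee_rot: [-3.14, 0.001, -3.119]
wrist_force: [-9.1, -12.8, 20.7]
width: 0.0136
finger_force: 30.0
t 12.95 pos [0.5392 0.2819 0.0444] rpy [-1.7993e+02  6.0000e-02 -1.7870e+02] F [ -9.1 -12.8  20.7] w 0.0136
shift mm [-3.5 -0.4  0.4] turn [-0.07  0.06  0.  ]
```

View pics/s4.png

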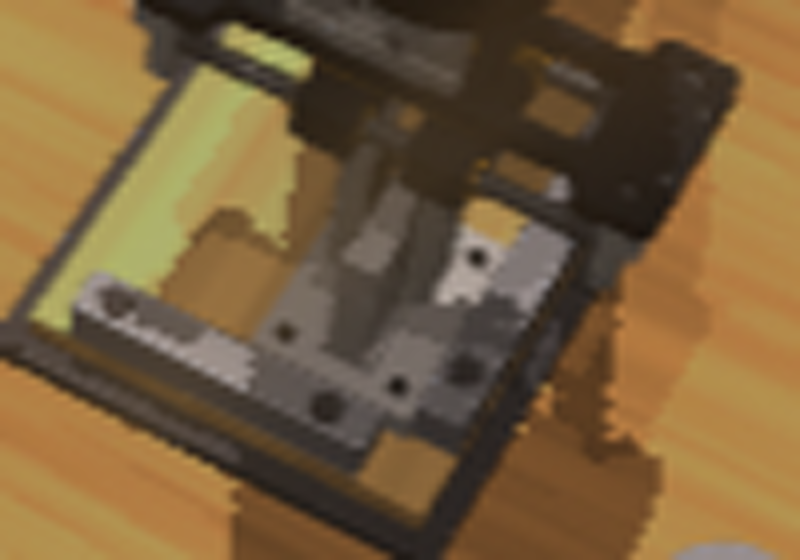

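The view shows the foot against the long fence, with its holes at (286,332) and (398,385), near the short fence. A few mm should remain, so I continue.

```bash
for i in 1 2 3 4 5; do python3 -m crank '[[1,[-0.001,0,0],[0,0,0]],[1,[0,0,0],[0,0,0]]]' | egrep 'pos|wrist_force|rot'; done
python3 - <<'E'
import pickle
from h import *
s=pickle.load(open("pics/top0.pkl","rb"))
a=np.radians(26);R=np.array([[np.cos(a),np.sin(a)],[-np.sin(a),np.cos(a)]])
for p in [(583,161),(649,128),(698,224),(631,257)]:
    print("hole brk",(R@(px2w(s,p[0]/4-.375+150,p[1]/4-.375+180,.012)[:2]-[.515,-.0133])).round(4))
s=pickle.load(open("pics/s4.pkl","rb"))
a=np.radians(1.3);R=np.array([[np.cos(a),np.sin(a)],[-np.sin(a),np.cos(a)]])
for n,p,z in [("h",(286,332),.03),("h",(398,385),.03),("h",(477,257),.03),("screwS",(120,302),.038),("screwS",(326,406),.038),("screwL",(465,369),.038)]:
    print(n,(R@(px2w(s,p[0]/8-.44+280,p[1]/8-.44+180,z)[:2]-[.582,.311])).round(4))
E
```

```text
tool_pos: [0.5394, 0.2819, 0.0444]
ee_rot: [-3.14, -0.001, -3.119]
wrist_force: [-11.0, -13.1, 21.9]
tool_pos: [0.5403, 0.2819, 0.0444]
ee_rot: [-3.14, -0.001, -3.119]
wrist_force: [-12.4, -13.1, 22.5]
tool_pos: [0.5412, 0.2819, 0.0444]
ee_rot: [-3.14, -0.001, -3.119]
wrist_force: [-11.0, -12.2, 22.0]
tool_pos: [0.5423, 0.2819, 0.0444]
ee_rot: [-3.14, -0.001, -3.119]
wrist_force: [-11.8, -11.6, 21.6]
tool_pos: [0.5433, 0.282, 0.0444]
ee_rot: [-3.14, -0.001, -3.119]
wrist_force: [-11.1, -12.6, 22.2]
hole brk [0.0312 0.0208]
hole brk [ 0.0318 -0.0214]
hole brk [-0.029  -0.0213]
hole brk [-0.0292  0.021 ]
h [-0.0142 -0.0476]
h [-0.015  -0.0058]
h [-0.0746 -0.0057]
screwS [ 0.0089 -0.0993]
screwS [ 0.0092 -0.0211]
screwL [-0.0273  0.0119]
```

```bash
for i in 1 2 3 4 5; do python3 -m crank '[[1,[-0.001,0,0],[0,0,0]],[1,[0,0,0],[0,0,0]]]' | egrep 'pos|wrist_force|rot'; done
```

```text
tool_pos: [0.5436, 0.282, 0.0445]
ee_rot: [-3.14, -0.003, -3.119]
wrist_force: [-13.3, -11.8, 23.0]
tool_pos: [0.5437, 0.282, 0.0445]
ee_rot: [-3.14, -0.005, -3.118]
wrist_force: [-17.4, -13.1, 24.4]
tool_pos: [0.5437, 0.282, 0.0446]
ee_rot: [-3.139, -0.007, -3.118]
wrist_force: [-18.7, -13.0, 26.4]
tool_pos: [0.5438, 0.282, 0.0446]
ee_rot: [-3.139, -0.009, -3.118]
wrist_force: [-20.8, -13.9, 27.4]
tool_pos: [0.544, 0.282, 0.0447]
ee_rot: [-3.139, -0.01, -3.118]
wrist_force: [-22.7, -13.0, 28.6]
```

Short-fence contact came where predicted (TCP x≈0.5436). I level the pitch that the push caused.

```bash
python3 -m crank '[[1,[0,0,0],[-0.1,-0.5,0]],[1,[0,0,0],[0,0,0]],[1,[0,0,0],[0,0,0]],[1,[0,0,0],[0,0,0]]]'
python3 - <<'E'
from h import *
from bench import vision,robot
import cv2,pickle
rem(.5437,.282,.0444,181.3); print(robot.get_obs()["wrist_torque"])
s=vision.snapshot("scene"); pickle.dump(s,open("pics/s5.pkl","wb"))
cv2.imwrite("pics/s5.png",cv2.resize(s["color"][180:250,280:380,::-1],None,fx=8,fy=8,interpolation=cv2.INTER_CUBIC))
E
```

```text
time: 15.4
tool_pos: [0.5438, 0.282, 0.0444]
ee_rot: [-3.141, -0.002, -3.118]
wrist_force: [-22.7, -12.8, 29.1]
width: 0.0136
finger_force: 30.0
t 15.4 pos [0.5438 0.282  0.0444] rpy [-1.7995e+02 -1.2000e-01 -1.7865e+02] F [-22.7 -12.8  29.1] w 0.0136
shift mm [ 0.1 -0.  -0. ] turn [-0.05 -0.12  0.05]
[-2.45018412  3.89908431 -0.01189825]
```

View pics/s5.png

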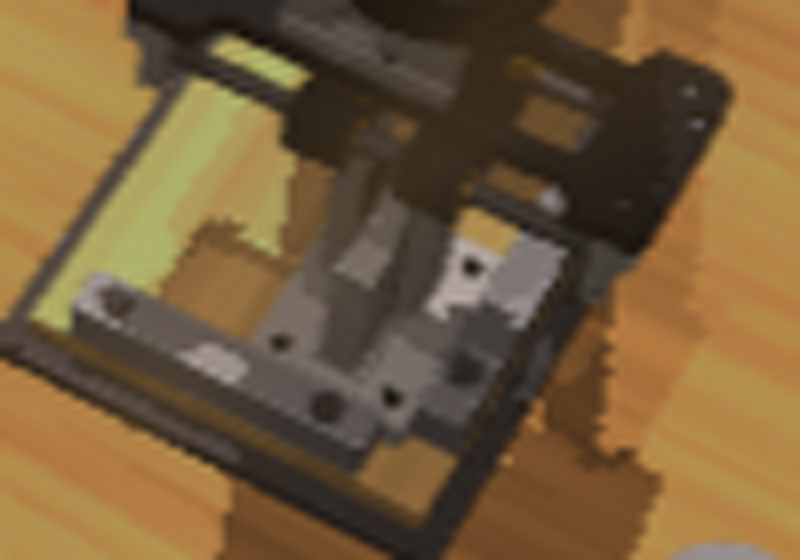

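The foot is in the corner against both fences, its holes now at (280,342) and (391,397). A slightly firmer y push with trim, then a check that it stays steady.

```bash
python3 -m crank '[[1,[0,0.001,0],[-0.15,-0.1,0]],[1,[0,0,0],[0,0,0]],[1,[0,0,0],[0,0,0]],[1,[0,0,0],[0,0,0]]]'; python3 -m crank '[[1,[0,0,0],[0,0,0]],[1,[0,0,0],[0,0,0]],[1,[0,0,0],[0,0,0]],[1,[0,0,0],[0,0,0]],[1,[0,0,0],[0,0,0]],[1,[0,0,0],[0,0,0]],[1,[0,0,0],[0,0,0]],[1,[0,0,0],[0,0,0]]]'
python3 - <<'E'
from h import *
import pickle
rem(.5437,.282,.0444,181.3)
s=pickle.load(open("pics/s5.pkl","rb"))
a=np.radians(1.3);R=np.array([[np.cos(a),np.sin(a)],[-np.sin(a),np.cos(a)]])
for n,p,z in [("h",(280,342),.03),("h",(391,397),.03),("h",(471,266),.03)]:
    print(n,(R@(px2w(s,p[0]/8-.44+280,p[1]/8-.44+180,z)[:2]-[.582,.311])).round(4))
E
```

```text
time: 15.85
tool_pos: [0.5438, 0.282, 0.0444]
ee_rot: [-3.141, -0.0, -3.118]
wrist_force: [-21.7, -15.4, 28.8]
width: 0.0138
finger_force: 30.0
time: 16.65
tool_pos: [0.5439, 0.282, 0.0444]
ee_rot: [-3.141, -0.0, -3.118]
wrist_force: [-21.5, -15.5, 28.5]
width: 0.0141
finger_force: 30.0
t 16.65 pos [0.5439 0.282  0.0444] rpy [-1.7999e+02 -3.0000e-02 -1.7867e+02] F [-21.5 -15.5  28.5] w 0.0141
shift mm [ 0.2  0.  -0. ] turn [-0.01 -0.03  0.03]
h [-0.0096 -0.0475]
h [-0.0096 -0.0057]
h [-0.0703 -0.0059]
```

Holes at -9.6 and -70 mm put the centre at x = -40 mm, which is fully home, and the forces are steady. I hand it in.

```bash
python3 -c "
from bench import robot; print(robot.close_job())"
```

```text
the job is handed in; nothing more can be done
None
```

The bare-aluminium bracket is home in the corner, still gripped, level and pressed against both fences (about 21 N and 15 N) and down on the bed (about 28 N) at the wrist; I handed it in at about 17 s.

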